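# Close a gasketed sample case by its four clips, corner to opposite corner

### The arm

A 6-joint arm with a two-finger parallel gripper is mounted at the origin on a cart in front of the work surface, level with it; the furniture and walls round the work are solid. World frame = base frame: x ahead of the robot, y to its left, z up, the work surface at z = 0. Lengths are in m, angles in rad, forces in N, time in s.
With the tool pointing down it reaches from about 0.4 to 0.825 m from the base axis. Payload 7 kg.
Tool frame: the origin (TCP) lies between the finger pads; the fingertips stand 8 mm ahead of it and the grasp point (between the pads) lies 11 mm behind it; z points along the fingers, y is the line along which they close (so a half turn about z gives the same grasp; the last joint's range is limited). The gripper opens to 88 mm and grips with 3 to 60 N. Pads are 19 mm wide; open, the fingers measure 130 mm over their backs; the gripper's body (78 mm by 193 mm) begins 47 mm behind the grasp point.
Start: joints at [-0.945, 0.359, 0.012, 0, -1.224, -0.288], TCP at [0.224, -0.637, 0.235] pointing down, gripper open.
Joint ranges: [-3.07, 3.07], [-1.43, 2.12], [-1.02, 1.25], [-3.03, 1.67], [-3.05, -0], [-3.03, 3.03]. Speed limits (rad/s): [2.39, 2.39, 3.01, 3.14, 3.14, 3.14].

### API

Orientations are given as a rotation vector (axis times angle).
In Python, from bench import get_state, read_camera, finish_job, look_for, spot_point gives the robot as it stands. The module is installed in compiled form; this text tells all that it offers.
- The arm moves only by the tool arm_command, never from a script. Its arguments are lists of equal length, an entry for each row: "dp": the shift along the tool's x, y, z in cm, a list of three; "yaw": the turn about the tool's z in rad; "fingers": the opening in per cent of the stroke, from 0 (shut) to 100 (fully open). In form: {"dp": [[x, y, z], ...], "yaw": [yaw, ...], "fingers": [fingers, ...]}. A call has 1 to 8 rows; each row is the pose to reach, as a shift and turn from the pose commanded when the call began, along the tool's axes at that moment; what a row does not reach only later rows make up. A row lasts 1/10 s, in which the tool goes at most 50 mm and 8.59 degrees, less where a joint would pass 70% of its speed; a pose out of reach is approached as far as the arm can. A call with a gripper value outside its range is refused whole. The fingers move at their own pace and stop on an object; "newtons" is the grip in N (left out, the last holds). Time passes only in rows, so rows that repeat a pose let the fingers close. It gives the time, the measured TCP pose, the force, the opening and the grip force at its end, in the units of the state.
- get_state(): the state, without advancing time (a new reading comes with each control period).
- read_camera(name): name is "scene" or "side" or "wrist"; returns a dict with "frame" (384x512x3 uint8, blue, green, red), "fx", "fy", "cx", "cy" (pixels), "dist_coeffs" ([k1, k2, p1, p2, k3] as OpenCV has them; the pictures are not rectified), "view" (4x4, takes a point from world to camera coordinates). Camera axes: x right, y up, looking along -z (the intrinsics and any distortion apply to the point x, -y, -z); pixel columns grow to the right and rows downward; lengths in m; the calibration is good to about 2 mm. A picture is of the moment at which its call begins. There is no depth.
- finish_job(): hands the job in; it is judged then, once.
Trained networks look in the newest picture that a camera, given by its name, has taken for a name from the list of things; names that differ only in an ending like _2 or _b are one class to them, and where a whole thing is asked for, a point or a joint stands for the part that bears it (a point fixed in the world has none). Each returns a list of dicts, best first, with "confidence" (0 to 1); they miss things now and then, are a little off and sometimes report something else, mostly with a low value. They report only what shows in the picture. A call takes as long as a camera call. They do not tell look-alikes from the thing itself.
- look_for(camera, target): "pixel" ([column, row] in pixels, amid what is visible of it).
- spot_point(camera, target): "pixel" ([column, row] in pixels: a listed point, or the origin of a listed thing).
The state is a dict: "t": time; "qpos": joint angles; "dq": joint speeds; "joint_torque": joint torques, N m; "tool_pos": TCP position; "orientation": TCP orientation; "force": force on the tool from outside, world axes, zero at the start; "ft_torque": the same for the moment, N m; "finger_gap": finger opening in m; "grip_force": force on a finger pad.
Only numpy, scipy, OpenCV 4.12 (cv2) and the standard library are available. Lean on these libraries where they do the work, as an engineer would, in place of code of your own. Each camera call takes 0.05 s, during which the arm holds its last target. There are 200 camera calls.

### The job

Close the sample case on the bench: fold each of the four hinged clips over and snap it fully down onto its catch so that it lies flat. So that the lid seats evenly, go corner to opposite corner: the second clip you shut must be the one diagonally across from the first, then do the other two. Press gently, only as hard as each clip needs to click and never with more than 25 N, do not shove the case out of its place, and leave the other things on the bench alone.

Things in the scene. Friction and masses are not known exactly. Their poses are not given: they have to be found in the camera images.
- case: closed case, loose on the bench (slides at about 8 N): grey plastic, flat grey lid, 124 x 184 mm, lid top 56 mm high, about 1.4 kg. Origin: centre of its underside; z up. At yaw 0 its +y is the robot's left, its -x side faces the robot; turned up to 0.4 rad. Four steel clips; their hinge pins run along y at x = -0.066 (near) / +0.066 (far), y = +0.055 (left) / -0.055 (right), z = 0.065
- clip_nl (a joint): near left clip: 0 = snapped down flat on a hard stop, pi/2 = upright, more = leaning outward; starts 1.7 to 2.1, limit 2.3; stays where left, swings with under 1 N. Its lip meets the bead of its lug at about 0.22 rad; passing it takes 7 to 11 N pressed down 20 to 27 mm inward of the pin (most at 0.2 to 0.13 rad); below about 0.07 it jumps home and stays. Plate 30 mm long from the pin, 24 mm wide
- clip_nr (a joint): near right clip: 0 = snapped down flat on a hard stop, pi/2 = upright, more = leaning outward; starts 1.7 to 2.1, limit 2.3; stays where left, swings with under 1 N. Its lip meets the bead of its lug at about 0.22 rad; passing it takes 7 to 11 N pressed down 20 to 27 mm inward of the pin (most at 0.2 to 0.13 rad); below about 0.07 it jumps home and stays. Plate 30 mm long from the pin, 24 mm wide
- clip_fl (a joint): far left clip: 0 = snapped down flat on a hard stop, pi/2 = upright, more = leaning outward; starts 1.7 to 2.1, limit 2.3; stays where left, swings with under 1 N. Its lip meets the bead of its lug at about 0.22 rad; passing it takes 7 to 11 N pressed down 20 to 27 mm inward of the pin (most at 0.2 to 0.13 rad); below about 0.07 it jumps home and stays. Plate 30 mm long from the pin, 24 mm wide
- clip_fr (a joint): far right clip: 0 = snapped down flat on a hard stop, pi/2 = upright, more = leaning outward; starts 1.7 to 2.1, limit 2.3; stays where left, swings with under 1 N. Its lip meets the bead of its lug at about 0.22 rad; passing it takes 7 to 11 N pressed down 20 to 27 mm inward of the pin (most at 0.2 to 0.13 rad); below about 0.07 it jumps home and stays. Plate 30 mm long from the pin, 24 mm wide
- press_nl (a point): point fixed in the case: nominal middle of the near left clip's outer face when shut (level over the lid), 16 mm inward (towards case x = 0) of its pin, 5 mm above the pin's axis; axes as the case. Brackets are shimmed one by one: the clip with its pin and lug truly sits up to 3 mm higher or lower, and no pose tells it. The lug begins 31 mm inward of the pin and ends 2 mm above its axis
- press_nr (a point): point fixed in the case: nominal middle of the near right clip's outer face when shut (level over the lid), 16 mm inward (towards case x = 0) of its pin, 5 mm above the pin's axis; axes as the case. Brackets are shimmed one by one: the clip with its pin and lug truly sits up to 3 mm higher or lower, and no pose tells it. The lug begins 31 mm inward of the pin and ends 2 mm above its axis
- press_fl (a point): point fixed in the case: nominal middle of the far left clip's outer face when shut (level over the lid), 16 mm inward (towards case x = 0) of its pin, 5 mm above the pin's axis; axes as the case. Brackets are shimmed one by one: the clip with its pin and lug truly sits up to 3 mm higher or lower, and no pose tells it. The lug begins 31 mm inward of the pin and ends 2 mm above its axis
- press_fr (a point): point fixed in the case: nominal middle of the far right clip's outer face when shut (level over the lid), 16 mm inward (towards case x = 0) of its pin, 5 mm above the pin's axis; axes as the case. Brackets are shimmed one by one: the clip with its pin and lug truly sits up to 3 mm higher or lower, and no pose tells it. The lug begins 31 mm inward of the pin and ends 2 mm above its axis
- slide_box: bystander, loose: small box, white with a brown top, 32x81x32 mm; origin at the centre of its underside; leave it alone
- vial_5: bystander, loose: brown vial with black cap, 22 mm wide, 52 mm high; origin at the centre of its underside; leave it alone
- petri_1: bystander, loose: clear flat dish, 63 mm wide, 14 mm high; origin at the centre of its underside; leave it alone
- hex_driver_2: bystander, loose: yellow-handled driver lying on the bench, 159 mm long; origin at the centre of its underside; leave it alone
- beaker_2: bystander, loose: clear beaker, 51 mm wide, 63 mm high; origin at the centre of its underside; leave it alone
Things that resemble listed ones, but are neither listed nor needed, are in the scene too. There is more than one size of the case; the job needs the larger.

How it is judged:
On the way, in this order (a step that is already met when the one before it is completed fails the run):
1. one clip, any of the four, is snapped shut while the other three stand open (((value of joint clip_nl below 0.06 rad and value of joint each of clip_nr, clip_fl, clip_fr above 0.3 rad) or (value of joint each of clip_nl, clip_fl, clip_fr above 0.3 rad and value of joint clip_nr below 0.06 rad) or (value of joint each of clip_nl, clip_nr, clip_fr above 0.3 rad and value of joint clip_fl below 0.06 rad) or (value of joint each of clip_nl, clip_nr, clip_fl above 0.3 rad and value of joint clip_fr below 0.06 rad))), for 0.2 s.
2. the clip diagonally opposite is shut too, while the other two still stand open (((value of joint each of clip_nl, clip_fr below 0.06 rad and value of joint each of clip_nr, clip_fl above 0.3 rad) or (value of joint each of clip_nl, clip_fr above 0.3 rad and value of joint each of clip_nr, clip_fl below 0.06 rad))), for 0.2 s.
At the end, for the whole second after the job is handed in: all four clips are snapped down flat (each within 0.06 rad of its stop), the case stands level and still, less than 20 mm from where it was (value of joint each of clip_nl, clip_nr, clip_fl, clip_fr below 0.06 rad and distance of case from where it was at the start of the episode below 0.02 m and angle between case's own z axis and vertical below 0.05 rad and linear speed of case below 0.01 m/s); the robot touches nothing.
It fails at once if two clips on one side or one end are shut while the other two are open (wrong order) ((value of joint each of clip_nl, clip_nr below 0.06 rad and value of joint each of clip_fl, clip_fr above 0.3 rad) or (value of joint each of clip_nl, clip_fl below 0.06 rad and value of joint each of clip_nr, clip_fr above 0.3 rad) or (value of joint each of clip_nl, clip_fl above 0.3 rad and value of joint each of clip_nr, clip_fr below 0.06 rad) or (value of joint each of clip_nl, clip_nr above 0.3 rad and value of joint each of clip_fl, clip_fr below 0.06 rad)).
It fails at once if the robot presses on the case or its clips with more than 25 N (contact force between any of the fingers, the arm and case above 25 N).
It fails at once if the case is shoved more than 20 mm (distance of case from where it was at the start of the episode above 0.02 m).
It fails at once if a bystander is moved more than 20 mm (distance of any of slide_box, vial_5, petri_1, hex_driver_2, beaker_2 from where it was at the start of the episode above 0.02 m).
It also fails if it takes over 59 s, if anything falls off the work surface, if the arm or the gripper's body presses on something with over 40 N, if the wrist force passes 120 N, or if a joint passes its speed limit or range.

## Working session

There is one attempt and no reset: what is moved stays moved. The work goes in short steps, Python scripts to look and compute and a tool call to move; the robot and the scene stay as the last step left them, time stands still between calls to the robot, and variables do not carry over. Pictures are saved under pics/ and viewed, at most 10 in all, crops included, and the job is handed in when it is done.

Besides the shell and the picture viewer there is one more tool, called after "Request:" in YAML: its name, and indented under it one key for each argument. arm_command: Moves the arm, as the interface text tells. Its arguments: {"type":"object","properties":{"dp":{"type":"array"},"yaw":{"type":"array"},"fingers":{"type":"array"},"newtons":{"type":"number"}},"required":["dp","yaw","fingers"]}

```bash
mkdir -p pics
cat > h.py <<'E'
import numpy as np, cv2
from scipy.spatial.transform import Rotation as R
from scipy.optimize import least_squares
from bench import *
def K(c): return np.array([[c['fx'],0,c['cx']],[0,c['fy'],c['cy']],[0,0,1.]])
def proj(c,P):
    P=np.atleast_2d(P); V=np.array(c['view']); q=P@V[:3,:3].T+V[:3,3]
    q=q*[1,-1,-1]
    return cv2.projectPoints(q,np.zeros(3),np.zeros(3),K(c),np.array(c['dist_coeffs'],float))[0][:,0]
def ray(c,px,z):
    u=cv2.undistortPoints(np.array([[px]],float),K(c),np.array(c['dist_coeffs'],float))[0,0]
    V=np.array(c['view']); d=V[:3,:3].T@np.array([u[0],-u[1],-1]); o=-V[:3,:3].T@V[:3,3]
    return o+d*(z-o[2])/d[2]
def casept(x,y,yaw,p):
    c,s=np.cos(yaw),np.sin(yaw); p=np.atleast_2d(p)
    return np.c_[x+c*p[:,0]-s*p[:,1],y+s*p[:,0]+c*p[:,1],p[:,2]]
E
python3 - <<'E'
from h import *
s=get_state();print(s['t'],s['tool_pos'],s['orientation'],s['force'])
ims=[]
Z={'case':0,'press_nl':.07,'press_nr':.07,'press_fl':.07,'press_fr':.07}
for n in ['scene','side']:
    c=read_camera(n); cv2.imwrite(f'pics/{n}0.png',c['frame'])
    for t in Z:
        print(n,t,[(np.round(d['pixel']),round(d['confidence'],2),ray(c,d['pixel'],Z[t]).round(3)) for d in spot_point(n,t)[:3]])
    for t in ['slide_box','vial_5','petri_1','hex_driver_2','beaker_2']:
        print(n,t,[(np.round(d['pixel']),round(d['confidence'],2),ray(c,d['pixel'],0).round(3)) for d in spot_point(n,t)[:2]])
E
```

```text
0.0 [ 0.22350659 -0.63641219  0.23361927] [ 5.27839173e-01 -3.09649802e+00 -2.52368616e-03] [-0.71735319 -0.90610693  0.00726091]
scene case [(array([350., 197.]), 0.94, array([ 0.427, -0.415,  0.   ])), (array([275., 210.]), 0.8, array([ 0.568, -0.211,  0.   ])), (array([315., 176.]), 0.39, array([ 0.573, -0.434, -0.   ]))]
scene press_nl [(array([285., 209.]), 0.8, array([ 0.501, -0.168,  0.07 ])), (array([345., 172.]), 0.6, array([ 0.467, -0.428,  0.07 ]))]
scene press_nr [(array([339., 191.]), 0.74, array([ 0.432, -0.338,  0.07 ])), (array([306., 192.]), 0.61, array([ 0.501, -0.27 ,  0.07 ]))]
scene press_fl [(array([255., 199.]), 0.74, array([ 0.592, -0.147,  0.07 ])), (array([366., 178.]), 0.68, array([ 0.399, -0.448,  0.07 ]))]
scene press_fr [(array([276., 176.]), 0.68, array([ 0.616, -0.27 ,  0.07 ])), (array([367., 193.]), 0.67, array([ 0.361, -0.385,  0.07 ])), (array([315., 179.]), 0.25, array([ 0.518, -0.34 ,  0.07 ]))]
scene slide_box [(array([268., 172.]), 0.51, array([ 0.703, -0.346,  0.   ])), (array([257., 290.]), 0.29, array([0.414, 0.056, 0.   ]))]
scene vial_5 [(
[... 782 characters left out ...]
), 0.58, array([ 0.524, -0.277,  0.07 ]))]
side press_fl [(array([332., 151.]), 0.97, array([ 0.422, -0.433,  0.07 ])), (array([248., 201.]), 0.85, array([ 0.601, -0.133,  0.07 ]))]
side press_fr [(array([254., 171.]), 0.98, array([ 0.62 , -0.272,  0.07 ])), (array([339., 166.]), 0.56, array([ 0.395, -0.349,  0.07 ]))]
side slide_box [(array([234., 176.]), 0.84, array([ 0.7  , -0.339,  0.   ]))]
side vial_5 [(array([309., 290.]), 0.53, array([0.42 , 0.053, 0.   ]))]
side petri_1 [(array([192., 222.]), 0.9, array([ 0.745, -0.107,  0.   ]))]
side hex_driver_2 [(array([289., 335.]), 0.61, array([0.442, 0.173, 0.   ]))]
side beaker_2 [(array([283., 164.]), 0.79, array([ 0.571, -0.443,  0.   ]))]
```

View pics/scene0.png

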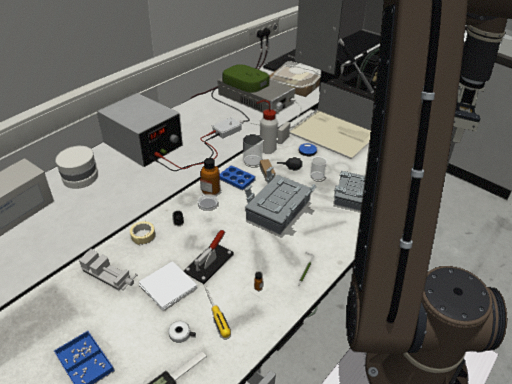

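View pics/side0.png

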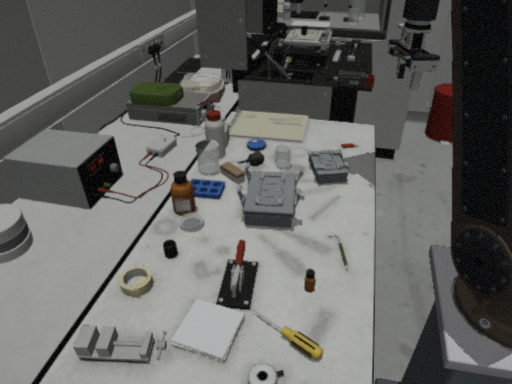

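Two cases show: the large one at scene (280,205) / side (272,198), and a small one at scene (350,190) / side (328,165). The job needs the larger, which is the one near world (0.56, -0.21). I'll fit its pose, then move over it for a close look with the wrist camera.

```bash
cat >> h.py <<'E'
PR={'press_nl':[-.05,.055,.07],'press_nr':[-.05,-.055,.07],'press_fl':[.05,.055,.07],'press_fr':[.05,-.055,.07]}
def fit(obs):  # obs list of (cam,localpt,pixel)
    f=lambda p: np.concatenate([(proj(c,casept(*p,l))[0]-px) for c,l,px in obs])
    r=least_squares(f,[.56,-.215,.2],loss='soft_l1',x_scale=[.01,.01,.1]); return r.x,f(r.x).reshape(-1,2)
def togo(target,world_yaw_tx=None):
    s=get_state(); M=R.from_rotvec(s['orientation']).as_matrix()
    dp=M.T@(np.array(target)-s['tool_pos'])*100
    out=[dp.round(2)]
    if world_yaw_tx is not None:
        a=np.arctan2(M[1,0],M[0,0]); d=-(world_yaw_tx-a); out.append(round((d+np.pi)%(2*np.pi)-np.pi,3))
    return out
E
python3 - <<'E'
from h import *
obs=[];im=[]
near={k:v for k,v in PR.items()}
near['case']=[0,0,0]
for n in ['scene','side']:
    c=read_camera(n); 
    for t,l in near.items():
        g=casept(.562,-.215,.2,l)[0]
        ds=[d for d in spot_point(n,t) if np.linalg.norm(ray(c,d['pixel'],l[2])-g)<.05]
        if ds: obs.append((c,l,ds[0]['pixel']))
    p=proj(c,casept(.562,-.215,.2,[0,0,.05]))[0].astype(int)
    f=c['frame'][p[1]-50:p[1]+50,p[0]-60:p[0]+90]; im.append(cv2.resize(f,None,fx=4,fy=4,interpolation=3)[:300 if 0 else 400])
cv2.imwrite('pics/crop.png',cv2.resize(np.vstack(im),None,fx=.74,fy=.74))
p,r=fit(obs);print(p,r.round(1))
print(togo([p[0]-.0,p[1],.27],p[2]+np.pi))
E
```

```text
[ 0.56237661 -0.21430157  0.14481365] [[-1.1  0.1]
 [-0.7 -2.5]
 [ 0.9 -1.7]
 [-0.5  1.8]
 [ 2.3  1.4]
 [-1.1 -1.2]
 [ 2.1 -1.3]
 [ 0.5  1.1]
 [ 0.5  1.1]
 [-1.7  0.1]]
[array([-45.96,  28.64,  -3.54]), np.float64(0.193)]
```

View pics/crop.png

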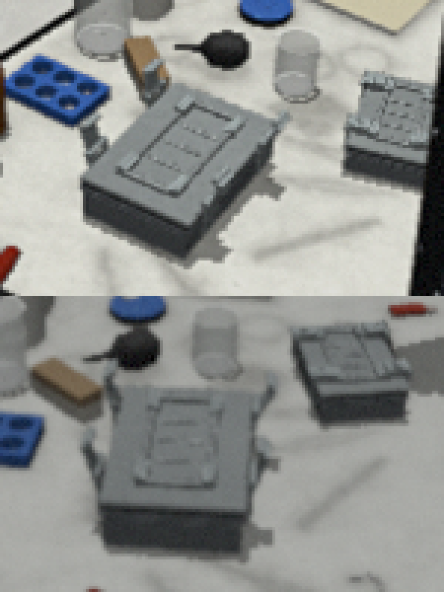

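The enlarged crop confirms it: the centre case is clearly the bigger of the two (small one at right), with four upright clips. All residuals are under 2.5 px. Moving above it with the fingers shut.

Request:
arm_command:
  dp:
    - [-5,3,0]
    - [-9,6,-1]
    - [-13,9,-2]
    - [-17,11,-2.5]
    - [-21,13.5,-3]
    - [-25,16,-3]
    - [-29,18.5,-3.5]
    - [-33,21,-3.5]
  yaw: [0.05,0.1,0.15,0.193,0.193,0.193,0.193,0.193]
  fingers: [0,0,0,0,0,0,0,0]
  newtons: 10

```text
t: 2.5
tool_pos: [0.4667, -0.3277, 0.2706]
orientation: [-0.228, 3.132, -0.001]
force: [1.3, -0.5, -0.2]
finger_gap: 0.0292
grip_force: 0.0
```

```bash
python3 -c "
from h import *
s=get_state();print(s['t'],s['tool_pos'],s['force'],s['finger_gap']);print(togo([.5624,-.2143,.27],.145+np.pi))"
```

```text
2.5 [ 0.46666171 -0.3277436   0.27063406] [ 1.33523321 -0.47216424 -0.23732646] 0.0291795535814496
[array([-11.11,   9.84,   0.07]), np.float64(0.0)]
```

Request:
arm_command:
  dp:
    - [-4,3,0]
    - [-8,6.5,0]
    - [-11,9.8,0]
    - [-11,9.8,0]
    - [-11,9.8,0]
  yaw: [0,0,0,0,0]
  fingers: [0,0,0,0,0]

```text
t: 3.0
tool_pos: [0.5607, -0.2154, 0.2693]
orientation: [0.231, -3.133, -0.0]
force: [0.7, 0.6, -0.4]
finger_gap: 0.0006
grip_force: 0.0
```

Run:
```python
from h import *
obs=[]
near=dict(PR); near['case']=[0,0,0]
for n in ['scene','side','wrist']:
    c=read_camera(n)
    if n=='wrist': V=np.array(c['view']);print('campos',-V[:3,:3].T@V[:3,3]); cw=c
    for t,l in near.items():
        g=casept(.562,-.215,.145,l)[0]
        ds=[d for d in spot_point(n,t) if np.linalg.norm(ray(c,d['pixel'],l[2])-g)<.04]
        if ds: obs.append((c,l,ds[0]['pixel'])); print(n,t,ds[0]['pixel'],ds[0]['confidence'])
p,r=fit(obs);print(p,r.round(1))
f=cv2.resize(cw['frame'],(800,600))
for l in list(PR.values())+[[sx*.062,sy*.092,.056] for sx in(-1,1) for sy in (-1,1)]:
    q=proj(cw,casept(*p,l))[0]*800/512; cv2.circle(f,tuple(int(v) for v in q),3,(0,0,255),-1)
cv2.imwrite('pics/w1.png',f)
s=get_state();print(s['tool_pos'],s['orientation'],s['finger_gap'],s['force'])
```

```text
scene press_nl [286.4, 210.0] 0.97
scene press_nr [299.1, 189.8] 0.93
scene press_fl [256.2, 196.9] 0.87
scene press_fr [271.6, 175.5] 0.78
scene case [274.0, 210.1] 0.56
side press_nl [289.7, 199.1] 0.69
side press_nr [291.3, 176.4] 0.97
side press_fl [245.4, 199.9] 0.69
side press_fr [254.3, 172.8] 0.64
side case [271.9, 207.6] 0.71
campos [ 0.47985872 -0.22812986  0.41969236]
wrist press_nl [303.8, 126.0] 0.68
wrist press_nr [208.7, 125.4] 0.72
wrist press_fl [297.4, 206.0] 0.6
wrist press_fr [209.0, 204.6] 0.55
wrist case [256.8, 154.5] 0.64
[ 0.55999841 -0.21639594  0.1229279 ] [[-1.8 -1.1]
 [ 4.3 -1.4]
 [-1.7 -0.9]
 [ 2.8  1.3]
 [ 4.1  0. ]
 [-0.3 -0.7]
 [ 0.1 -1.8]
 [ 4.  -3.9]
 [ 0.5 -0.2]
 [-0.9 -1.3]
 [ 2.  -1.2]
 [-0.7 -2.7]
 [ 2.9  2. ]
 [ 1.   1.7]
 [-0.8  1.2]]
[ 0.56015462 -0.21646742  0.26953998] [ 2.27401621e-01 -3.13332010e+00  3.55868781e-05] 0.0002866687106904579 [ 0.82637796  0.10025919 -0.52953639]
```

View pics/w1.png

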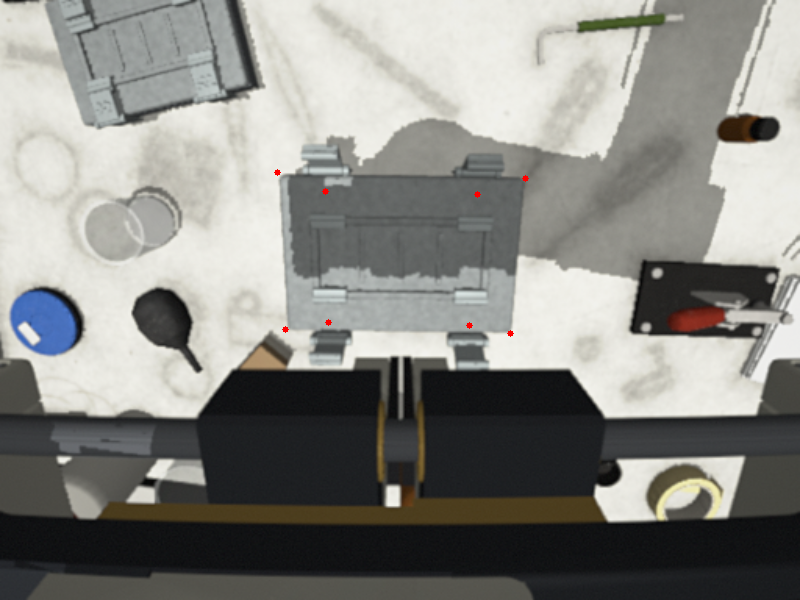

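The wrist view shows the larger case: lid corners at about (281,178), (525,178), (513,331), (288,331), clips near (323,158), (481,165), (330,347), (468,350). The red fit points are about 4 px off, so I'll refine with the lid corners.

Run:
```python
from h import *
c=read_camera('wrist');k=512/800
C=[([-.062,-.092,.056],(281,178)),([-.062,.092,.056],(525,178)),([.062,.092,.056],(513,331)),([.062,-.092,.056],(288,331))]
obs=[(c,l,np.array(px)*k) for l,px in C]
p,r=fit(obs);print(p,(r/k).round(1))
# clip pin knuckle midpoints (y of clips) sanity
for l in [[-.066,-.055,.065],[-.066,.055,.065],[.066,.055,.065],[.066,-.055,.065]]: print(l,(proj(c,casept(*p,l))[0]/k).round(0))
g=cv2.cvtColor(c['frame'],6)
cv2.imwrite('pics/w2.png',cv2.resize(c['frame'][85:245,165:345],None,fx=4,fy=3.7,interpolation=3))
for l in [[-.066,-.055,.065],[-.066,.055,.065],[.066,.055,.065],[.066,-.055,.065]]: print(((proj(c,casept(*p,l))[0]-[165,85])*[4,3.7]).round(0))
```

```text
[ 0.56096611 -0.2148578   0.13913026] [[-2.9 -1.8]
 [ 0.6 -0.5]
 [ 0.4  2.1]
 [ 0.4  1. ]]
[-0.066, -0.055, 0.065] [326. 171.]
[-0.066, 0.055, 0.065] [478. 172.]
[0.066, 0.055, 0.065] [470. 342.]
[0.066, -0.055, 0.065] [332. 341.]
[174.  91.]
[564.  93.]
[542. 495.]
[191. 493.]
```

View pics/w2.png

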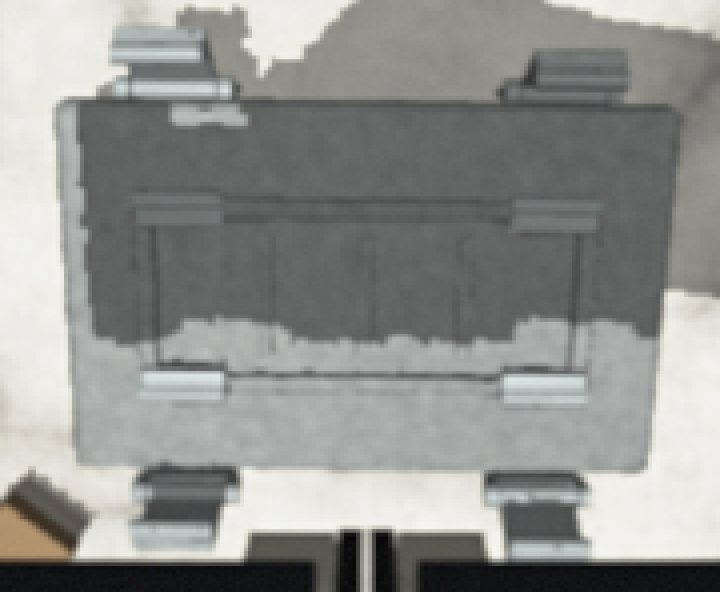

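The predicted pins agree with the picture within about 2 mm. Starting with near right: drop outside it with the tip at z≈0.080.

Request:
arm_command:
  dp:
    - [4,-2,3]
    - [7.5,-3.7,6]
    - [10.7,-5.35,9]
    - [10.7,-5.35,13]
    - [10.7,-5.35,16.5]
    - [10.7,-5.35,18.1]
    - [10.7,-5.35,18.1]
  yaw: [0,0,0,0,0,0,0]
  fingers: [0,0,0,0,0,0,0]

```text
t: 4.65
tool_pos: [0.4602, -0.2845, 0.0862]
orientation: [0.226, -3.129, -0.002]
force: [-0.4, 0.1, 0.6]
finger_gap: 0.0008
grip_force: 0.0
```

```bash
cat >> h.py <<'E'
CASE=(.56097,-.21486,.139)
def where():
    s=get_state(); c,q=np.cos(CASE[2]),np.sin(CASE[2]); d=s['tool_pos']-np.array([CASE[0],CASE[1],0])
    print('t',round(s['t'],2),'case mm',np.round([(c*d[0]+q*d[1])*1e3,(-q*d[0]+c*d[1])*1e3,(d[2]-.008)*1e3],1),'(z=tip) F',np.round(s['force'],1))
E
python3 - <<'E'
from h import *
where()
c=read_camera('side'); p=proj(c,casept(*CASE,[0,0,.05]))[0].astype(int)
b=read_camera('wrist')['frame'][60:270,100:400]
a=cv2.resize(c['frame'][p[1]-45:p[1]+45,p[0]-50:p[0]+70],(400,300),interpolation=3)
cv2.imwrite('pics/s1.png',np.hstack([a,cv2.resize(b,(400,300),interpolation=3)]))
E
```

```text
t 4.65 case mm [-109.4  -55.    78.2] (z=tip) F [-0.4  0.1  0.6]
```

View pics/s1.png

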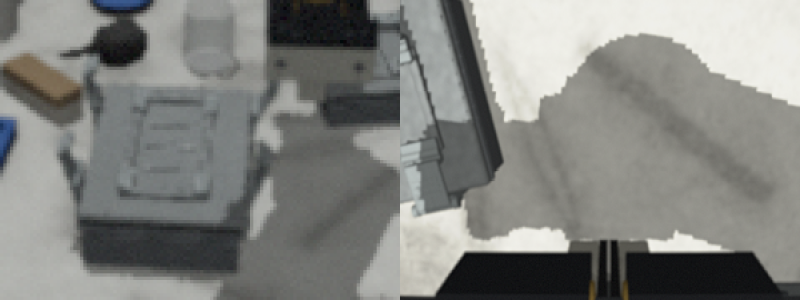

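The side crop shows the gripper just outside the near right clip (270,85), with clearance from the case. Sweeping inward.

Request:
arm_command:
  dp:
    - [-1,0,-0.1]
    - [-2,0,-0.1]
    - [-3,0,-0.1]
    - [-4,0,-0.1]
    - [-5,0,-0.1]
    - [-6,0,-0.1]
    - [-6,0,-0.1]
  yaw: [0,0,0,0,0,0,0]
  fingers: [0,0,0,0,0,0,0]

```text
t: 5.45
tool_pos: [0.5235, -0.276, 0.0896]
orientation: [-0.229, 3.132, -0.001]
force: [0.7, -0.9, 1.2]
finger_gap: 0.0007
grip_force: 0.3
```

Run:
```python
from h import *
where()
c=read_camera('side'); p=proj(c,casept(*CASE,[0,0,.05]))[0].astype(int)
b=read_camera('scene');q=proj(b,casept(*CASE,[0,0,.05]))[0].astype(int)
f=lambda c,p:cv2.resize(c['frame'][p[1]-45:p[1]+45,p[0]-50:p[0]+70],(400,300),interpolation=3)
cv2.imwrite('pics/s2.png',np.hstack([f(c,p),f(b,q)]))
```

```text
t 5.45 case mm [-45.6 -55.4  81.6] (z=tip) F [ 0.7 -0.9  1.2]
```

View pics/s2.png

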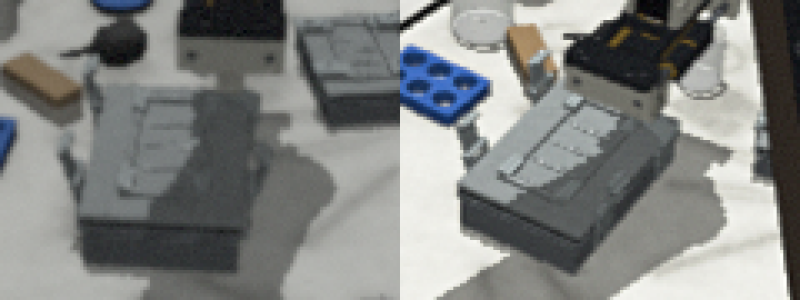

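The side and scene crops show the fingers over the near right corner, the other clips open and the case unmoved. Pressing down in small steps.

Request:
arm_command:
  dp:
    - [0.15,0,0.1]
    - [0.3,0,0.2]
    - [0.3,0,0.3]
    - [0.3,0,0.4]
    - [0.3,0,0.4]
  yaw: [0,0,0,0,0]
  fingers: [0,0,0,0,0]

```text
t: 6.05
tool_pos: [0.5179, -0.2767, 0.0853]
orientation: [0.227, -3.133, -0.0]
force: [-0.9, 1.3, -0.4]
finger_gap: 0.0007
grip_force: 0.1
```

```bash
python3 -c "
from h import *
where()"
```

```text
t 6.05 case mm [-51.3 -55.2  77.3] (z=tip) F [-0.9  1.3 -0.4]
```

Request:
arm_command:
  dp:
    - [-0.2,0,0.05]
    - [-0.2,0,0.1]
    - [-0.2,0,0.15]
    - [-0.2,0,0.2]
    - [-0.2,0,0.2]
  yaw: [0,0,0,0,0]
  fingers: [0,0,0,0,0]

```text
t: 6.55
tool_pos: [0.5204, -0.2763, 0.0835]
orientation: [-0.227, 3.133, 0.0]
force: [0.7, -0.5, -0.1]
finger_gap: 0.0004
grip_force: 0.2
```

```bash
python3 -c "
from h import *
where()"
```

```text
t 6.55 case mm [-48.7 -55.3  75.5] (z=tip) F [ 0.7 -0.5 -0.1]
```

Request:
arm_command:
  dp:
    - [0,0,0.05]
    - [0,0,0.1]
    - [0,0,0.1]
  yaw: [0,0,0]
  fingers: [0,0,0]

```text
t: 6.85
tool_pos: [0.5203, -0.2764, 0.0825]
orientation: [0.227, -3.133, -0.0]
force: [0.0, -1.2, 0.2]
finger_gap: 0.0007
grip_force: 0.2
```

Request:
arm_command:
  dp:
    - [0,0,0.05]
    - [0,0,0.1]
    - [0,0,0.1]
  yaw: [0,0,0]
  fingers: [0,0,0]

```text
t: 7.15
tool_pos: [0.5204, -0.2764, 0.0816]
orientation: [-0.227, 3.133, -0.0]
force: [0.5, 1.1, 1.5]
finger_gap: 0.0002
grip_force: 0.6
```

Request:
arm_command:
  dp:
    - [0,0,0.05]
    - [0,0,0.1]
    - [0,0,0.1]
  yaw: [0,0,0]
  fingers: [0,0,0]

```text
t: 7.45
tool_pos: [0.5206, -0.2764, 0.0809]
orientation: [-0.227, 3.133, -0.0]
force: [-0.7, 1.1, 4.6]
finger_gap: 0.0004
grip_force: 2.3
```

Request:
arm_command:
  dp:
    - [0,0,0.05]
    - [0,0,0.05]
  yaw: [0,0]
  fingers: [0,0]

```text
t: 7.65
tool_pos: [0.5208, -0.2764, 0.0805]
orientation: [-0.227, 3.132, -0.0]
force: [0.2, 1.5, 5.6]
finger_gap: 0.0004
grip_force: 2.7
```

Request:
arm_command:
  dp:
    - [0,0,0.05]
    - [0,0,0.1]
    - [0,0,0.1]
  yaw: [0,0,0]
  fingers: [0,0,0]

```text
t: 7.95
tool_pos: [0.521, -0.2764, 0.0798]
orientation: [-0.228, 3.132, -0.001]
force: [-0.7, 1.5, 7.8]
finger_gap: 0.0006
grip_force: 3.6
```

Request:
arm_command:
  dp:
    - [0,0,0.05]
    - [0,0,0.1]
    - [0,0,0.1]
  yaw: [0,0,0]
  fingers: [0,0,0]

```text
t: 8.25
tool_pos: [0.5213, -0.2764, 0.079]
orientation: [-0.228, 3.131, -0.001]
force: [0.2, 1.9, 7.8]
finger_gap: 0.0006
grip_force: 3.9
```

Request:
arm_command:
  dp:
    - [0,0,0.05]
    - [0,0,0.1]
    - [0,0,0.1]
  yaw: [0,0,0]
  fingers: [0,0,0]

```text
t: 8.55
tool_pos: [0.5216, -0.2763, 0.0777]
orientation: [-0.228, 3.131, -0.001]
force: [2.1, 2.4, 5.9]
finger_gap: 0.0002
grip_force: 2.4
```

Request:
arm_command:
  dp:
    - [0,0,0.05]
    - [0,0,0.05]
  yaw: [0,0]
  fingers: [0,0]

```text
t: 8.75
tool_pos: [0.5212, -0.2764, 0.0769]
orientation: [-0.228, 3.132, -0.001]
force: [2.4, -0.5, 3.3]
finger_gap: 0.0006
grip_force: 1.8
```

Request:
arm_command:
  dp:
    - [0,0,0.05]
    - [0,0,0.05]
  yaw: [0,0]
  fingers: [0,0]

```text
t: 8.95
tool_pos: [0.5199, -0.2763, 0.0757]
orientation: [0.227, -3.132, -0.0]
force: [0.4, 0.2, 0.2]
finger_gap: 0.0003
grip_force: 0.4
```

Request:
arm_command:
  dp:
    - [0,0,0.05]
    - [0,0,0.05]
  yaw: [0,0]
  fingers: [0,0]

```text
t: 9.15
tool_pos: [0.5198, -0.2763, 0.0755]
orientation: [0.227, -3.132, -0.0]
force: [-0.6, 0.7, 4.1]
finger_gap: 0.0007
grip_force: 2.1
```

The force peaked at about 8 N, fell to zero, then met the hard stop, so near right has snapped shut (shim about -2.5 mm). Far left is next; first a check on the brown bottle's position and height.

Run:
```python
from h import *
where()
c=read_camera('side');b=read_camera('scene')
B=ray(c,(184,212),0);B2=ray(b,(211,192),0);print(B,B2)
for z in (.06,.08,.1,.12): print(z,ray(c,(180,173),z),ray(b,(209,160),z))
for z in (.06,.08,.1,.12): print(z,ray(c,(213,112),z),ray(b,(269,112),z))
```

```text
t 9.15 case mm [-49.3 -55.2  67.5] (z=tip) F [-0.6  0.7  4.1]
[ 0.78172101 -0.13985564  0.        ] [ 0.77216757 -0.14499229  0.        ]
0.06 [ 0.82414237 -0.23299245  0.06      ] [ 0.83797467 -0.20651466  0.06      ]
0.08 [ 0.8092143  -0.20397185  0.08      ] [ 0.81718328 -0.18695395  0.08      ]
0.1 [ 0.79428623 -0.17495124  0.1       ] [ 0.79639189 -0.16739324  0.1       ]
0.12 [ 0.77935817 -0.14593063  0.12      ] [ 0.7756005  -0.14783253  0.12      ]
0.06 [ 0.86975718 -0.64909077  0.06      ] [ 0.89112109 -0.58173458  0.06      ]
0.08 [ 0.85327087 -0.60585592  0.08      ] [ 0.86904779 -0.55312344  0.08      ]
0.1 [ 0.83678457 -0.56262107  0.1       ] [ 0.84697449 -0.5245123   0.1       ]
0.12 [ 0.82029826 -0.51938622  0.12      ] [ 0.8249012  -0.49590116  0.12      ]
```

Request:
arm_command:
  dp:
    - [0,0,-4]
    - [0,0,-8]
    - [-4,2.8,-8]
    - [-8,5.6,-8]
    - [-12,8.4,-8]
    - [-15.8,11,-8]
    - [-15.8,11,-5]
    - [-15.8,11,-1.5]
  yaw: [0,0,0,0,0,0,0,0]
  fingers: [0,0,0,0,0,0,0,0]

```text
t: 10.05
tool_pos: [0.662, -0.1433, 0.09]
orientation: [-0.23, 3.132, 0.0]
force: [-0.5, -0.2, -0.8]
finger_gap: 0.0004
grip_force: 0.0
```

Run:
```python
from h import *
where()
c=read_camera('side'); p=proj(c,casept(*CASE,[0,0,.05]))[0].astype(int)
b=read_camera('scene');q=proj(b,casept(*CASE,[0,0,.05]))[0].astype(int)
f=lambda c,p:cv2.resize(c['frame'][p[1]-45:p[1]+45,p[0]-60:p[0]+60],(400,300),interpolation=3)
cv2.imwrite('pics/s3.png',np.hstack([f(c,p),f(b,q)]))
where()
```

```text
t 10.05 case mm [110.   56.9  82. ] (z=tip) F [-0.5 -0.2 -0.8]
t 10.15 case mm [104.6  56.9  76.5] (z=tip) F [-0.6 -0.2 -1.3]
```

View pics/s3.png

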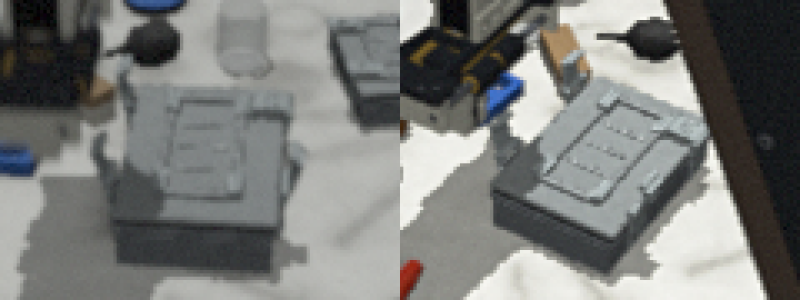

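Near right is now flat (270,105 in the side half), fl is at (100,160) and the tool stands outside it. Sweeping in.

Request:
arm_command:
  dp:
    - [0,0,0]
    - [1,0,0]
    - [2,0,0]
    - [3,0,0]
    - [4,0,0]
    - [5,0,0]
    - [6,0,0]
    - [6,0,0]
  yaw: [0,0,0,0,0,0,0,0]
  fingers: [0,0,0,0,0,0,0,0]

```text
t: 10.95
tool_pos: [0.5992, -0.1536, 0.0905]
orientation: [0.226, -3.132, -0.001]
force: [-0.2, 0.0, -0.4]
finger_gap: 0.0006
grip_force: 0.2
```

Request:
arm_command:
  dp:
    - [0,0,0.05]
    - [0,0,0.1]
    - [0,0,0.15]
  yaw: [0,0,0]
  fingers: [0,0,0]

```text
t: 11.25
tool_pos: [0.6015, -0.1534, 0.0887]
orientation: [0.227, -3.133, 0.0]
force: [-0.1, -0.3, 0.8]
finger_gap: 0.0004
grip_force: 0.4
```

```bash
python3 -c "
from h import *
where()"
```

```text
t 11.25 case mm [48.6 55.3 80.7] (z=tip) F [-0.1 -0.3  0.8]
```

Request:
arm_command:
  dp:
    - [0,0,0.1]
    - [0,0,0.2]
    - [0,0,0.2]
  yaw: [0,0,0]
  fingers: [0,0,0]

```text
t: 11.55
tool_pos: [0.6015, -0.1533, 0.0867]
orientation: [0.227, -3.133, -0.0]
force: [-0.7, -0.6, -0.2]
finger_gap: 0.0007
grip_force: 0.1
```

Request:
arm_command:
  dp:
    - [0,0,0.1]
    - [0,0,0.15]
    - [0,0,0.15]
  yaw: [0,0,0]
  fingers: [0,0,0]

```text
t: 11.85
tool_pos: [0.6015, -0.1533, 0.0854]
orientation: [0.227, -3.133, -0.0]
force: [-0.1, 0.8, 0.3]
finger_gap: 0.0005
grip_force: 0.0
```

Request:
arm_command:
  dp:
    - [0,0,0.05]
    - [0,0,0.1]
    - [0,0,0.1]
  yaw: [0,0,0]
  fingers: [0,0,0]

```text
t: 12.15
tool_pos: [0.6014, -0.1534, 0.0845]
orientation: [0.227, -3.133, -0.0]
force: [0.2, -0.7, 0.8]
finger_gap: 0.0006
grip_force: 0.1
```

Tip is at 76.5 mm with no contact yet. Continuing in 1 mm steps.

Request:
arm_command:
  dp:
    - [0,0,0.05]
    - [0,0,0.1]
    - [0,0,0.1]
  yaw: [0,0,0]
  fingers: [0,0,0]

```text
t: 12.45
tool_pos: [0.6014, -0.1534, 0.0835]
orientation: [0.227, -3.133, -0.0]
force: [0.1, 0.5, -0.2]
finger_gap: 0.0005
grip_force: 0.3
```

Request:
arm_command:
  dp:
    - [0,0,0.05]
    - [0,0,0.1]
    - [0,0,0.1]
  yaw: [0,0,0]
  fingers: [0,0,0]

```text
t: 12.75
tool_pos: [0.6014, -0.1534, 0.0828]
orientation: [0.227, -3.133, 0.0]
force: [-1.9, 0.4, 4.2]
finger_gap: 0.0009
grip_force: 2.0
```

Request:
arm_command:
  dp:
    - [0,0,0.05]
    - [0,0,0.1]
    - [0,0,0.1]
  yaw: [0,0,0]
  fingers: [0,0,0]

```text
t: 13.05
tool_pos: [0.6012, -0.1535, 0.0821]
orientation: [0.227, -3.133, 0.0]
force: [-3.2, 0.1, 7.0]
finger_gap: 0.0005
grip_force: 3.4
```

Request:
arm_command:
  dp:
    - [0,0,0.05]
    - [0,0,0.1]
    - [0,0,0.1]
  yaw: [0,0,0]
  fingers: [0,0,0]

```text
t: 13.35
tool_pos: [0.601, -0.1535, 0.0813]
orientation: [0.227, -3.133, 0.0]
force: [-5.9, 0.6, 9.9]
finger_gap: 0.0005
grip_force: 4.6
```

Request:
arm_command:
  dp:
    - [0,0,0.05]
    - [0,0,0.1]
    - [0,0,0.1]
  yaw: [0,0,0]
  fingers: [0,0,0]

```text
t: 13.65
tool_pos: [0.6006, -0.1535, 0.0799]
orientation: [0.227, -3.132, 0.0]
force: [-4.0, 0.4, 7.2]
finger_gap: 0.0005
grip_force: 3.5
```

Request:
arm_command:
  dp:
    - [0,0,0.05]
    - [0,0,0.1]
    - [0,0,0.1]
  yaw: [0,0,0]
  fingers: [0,0,0]

```text
t: 13.95
tool_pos: [0.6011, -0.1535, 0.0784]
orientation: [0.227, -3.133, -0.0]
force: [-1.4, -1.2, 3.9]
finger_gap: 0.0008
grip_force: 1.5
```

Request:
arm_command:
  dp:
    - [0,0,0.05]
    - [0,0,0.05]
  yaw: [0,0]
  fingers: [0,0]

```text
t: 14.15
tool_pos: [0.6017, -0.1533, 0.0778]
orientation: [-0.227, 3.133, 0.0]
force: [-0.9, -0.9, 0.6]
finger_gap: 0.0005
grip_force: 0.3
```

Request:
arm_command:
  dp:
    - [0,0,0.05]
    - [0,0,0.05]
  yaw: [0,0]
  fingers: [0,0]

```text
t: 14.35
tool_pos: [0.6017, -0.1533, 0.0775]
orientation: [-0.227, 3.133, 0.0]
force: [-0.3, 0.1, 1.6]
finger_gap: 0.0006
grip_force: 0.6
```

```bash
python3 -c "
from h import *
where()"
```

```text
t 14.35 case mm [48.8 55.3 69.5] (z=tip) F [-0.3  0.1  1.6]
```

Far left is shut (peak 10 N, then a drop to the stop). Far right next.

Request:
arm_command:
  dp:
    - [0,0,-4]
    - [0,0,-7]
    - [-3,-4,-7]
    - [-6,-8,-7]
    - [-6,-11,-7]
    - [-6,-11,-4]
    - [-6,-11,-1.3]
    - [-6,-11,-1.3]
  yaw: [0,0,0,0,0,0,0,0]
  fingers: [0,0,0,0,0,0,0,0]

```text
t: 15.15
tool_pos: [0.6741, -0.2532, 0.0856]
orientation: [0.224, -3.127, -0.004]
force: [-0.9, 0.0, -0.1]
finger_gap: 0.0008
grip_force: 0.0
```

Request:
arm_command:
  dp:
    - [0,0,0]
    - [1,0,0]
    - [2,0,0]
    - [3,0,0]
    - [4,0,0]
    - [5,0,0]
    - [6,0,0]
    - [6,0,0]
  yaw: [0,0,0,0,0,0,0,0]
  fingers: [0,0,0,0,0,0,0,0]

```text
t: 15.95
tool_pos: [0.6153, -0.2625, 0.0907]
orientation: [0.226, -3.132, -0.001]
force: [-0.5, -0.2, 0.7]
finger_gap: 0.0006
grip_force: 0.3
```

Request:
arm_command:
  dp:
    - [0,0,0.05]
    - [0,0,0.1]
    - [0,0,0.2]
  yaw: [0,0,0]
  fingers: [0,0,0]

```text
t: 16.25
tool_pos: [0.6176, -0.2622, 0.0883]
orientation: [0.227, -3.133, 0.0]
force: [0.5, -0.1, 0.7]
finger_gap: 0.0004
grip_force: 0.2
```

```bash
python3 -c "
from h import *
where()"
```

```text
t 16.25 case mm [ 49.5 -54.8  80.3] (z=tip) F [ 0.5 -0.1  0.7]
```

Request:
arm_command:
  dp:
    - [0,0,0.1]
    - [0,0,0.15]
    - [0,0,0.15]
  yaw: [0,0,0]
  fingers: [0,0,0]

```text
t: 16.55
tool_pos: [0.6174, -0.2622, 0.0868]
orientation: [0.227, -3.133, -0.0]
force: [-0.2, -0.4, 0.1]
finger_gap: 0.0003
grip_force: 0.0
```

Request:
arm_command:
  dp:
    - [0,0,0.05]
    - [0,0,0.1]
    - [0,0,0.1]
  yaw: [0,0,0]
  fingers: [0,0,0]

```text
t: 16.85
tool_pos: [0.6173, -0.2622, 0.086]
orientation: [0.227, -3.133, -0.0]
force: [-0.1, -0.1, 0.3]
finger_gap: 0.0007
grip_force: 0.1
```

Request:
arm_command:
  dp:
    - [0,0,0.05]
    - [0,0,0.1]
    - [0,0,0.1]
  yaw: [0,0,0]
  fingers: [0,0,0]

```text
t: 17.15
tool_pos: [0.6173, -0.2622, 0.085]
orientation: [0.227, -3.133, -0.0]
force: [-0.1, -0.6, 0.7]
finger_gap: 0.0003
grip_force: 0.1
```

Request:
arm_command:
  dp:
    - [0,0,0.05]
    - [0,0,0.1]
    - [0,0,0.1]
  yaw: [0,0,0]
  fingers: [0,0,0]

```text
t: 17.45
tool_pos: [0.6173, -0.2622, 0.084]
orientation: [0.227, -3.133, -0.0]
force: [-0.4, -0.0, 0.2]
finger_gap: 0.0001
grip_force: 0.1
```

Request:
arm_command:
  dp:
    - [0,0,0.05]
    - [0,0,0.1]
    - [0,0,0.1]
  yaw: [0,0,0]
  fingers: [0,0,0]

```text
t: 17.75
tool_pos: [0.6173, -0.2623, 0.0833]
orientation: [0.227, -3.133, 0.0]
force: [-0.9, 1.1, 3.4]
finger_gap: 0.0007
grip_force: 1.5
```

Request:
arm_command:
  dp:
    - [0,0,0.05]
    - [0,0,0.1]
    - [0,0,0.1]
  yaw: [0,0,0]
  fingers: [0,0,0]

```text
t: 18.05
tool_pos: [0.6172, -0.2623, 0.0827]
orientation: [0.228, -3.133, 0.0]
force: [-1.8, 1.1, 7.5]
finger_gap: 0.0003
grip_force: 3.2
```

Request:
arm_command:
  dp:
    - [0,0,0.05]
    - [0,0,0.1]
    - [0,0,0.1]
  yaw: [0,0,0]
  fingers: [0,0,0]

```text
t: 18.35
tool_pos: [0.617, -0.2624, 0.082]
orientation: [0.228, -3.133, 0.001]
force: [-4.7, 0.7, 9.9]
finger_gap: 0.0003
grip_force: 4.3
```

Request:
arm_command:
  dp:
    - [0,0,0.05]
    - [0,0,0.1]
    - [0,0,0.1]
  yaw: [0,0,0]
  fingers: [0,0,0]

```text
t: 18.65
tool_pos: [0.6167, -0.2624, 0.081]
orientation: [0.227, -3.133, 0.0]
force: [-4.0, 1.2, 8.8]
finger_gap: 0.0004
grip_force: 4.7
```

Request:
arm_command:
  dp:
    - [0,0,0.05]
    - [0,0,0.1]
    - [0,0,0.1]
  yaw: [0,0,0]
  fingers: [0,0,0]

```text
t: 18.95
tool_pos: [0.6168, -0.2623, 0.0792]
orientation: [0.227, -3.133, -0.0]
force: [-2.8, 0.2, 4.1]
finger_gap: 0.0002
grip_force: 2.0
```

Request:
arm_command:
  dp:
    - [0,0,0.05]
    - [0,0,0.05]
  yaw: [0,0]
  fingers: [0,0]

```text
t: 19.15
tool_pos: [0.6174, -0.2622, 0.0783]
orientation: [-0.227, 3.133, 0.0]
force: [-0.6, -1.2, 0.5]
finger_gap: 0.0006
grip_force: 0.4
```

Request:
arm_command:
  dp:
    - [0,0,0.05]
    - [0,0,0.05]
  yaw: [0,0]
  fingers: [0,0]

```text
t: 19.35
tool_pos: [0.6175, -0.2622, 0.0781]
orientation: [-0.227, 3.133, -0.0]
force: [-2.5, 0.0, 3.2]
finger_gap: 0.0007
grip_force: 1.5
```

Request:
arm_command:
  dp:
    - [0,0,0.05]
    - [0,0,0.05]
  yaw: [0,0]
  fingers: [0,0]

```text
t: 19.55
tool_pos: [0.6176, -0.2622, 0.0781]
orientation: [-0.228, 3.133, -0.0]
force: [-2.2, 1.1, 6.1]
finger_gap: 0.0005
grip_force: 2.9
```

Far right is shut and on its stop. Last is near left.

Request:
arm_command:
  dp:
    - [0,0,-4]
    - [0,0,-7]
    - [4,2.8,-7]
    - [8,5.6,-7]
    - [12,8.4,-7]
    - [15.9,11,-7]
    - [15.9,11,-4]
    - [15.9,11,-1.3]
  yaw: [0,0,0,0,0,0,0,0]
  fingers: [0,0,0,0,0,0,0,0]

```text
t: 20.35
tool_pos: [0.4444, -0.1756, 0.0916]
orientation: [-0.229, 3.128, -0.0]
force: [0.7, -0.6, -0.6]
finger_gap: 0.0002
grip_force: 0.0
```

Request:
arm_command:
  dp:
    - [0,0,0]
    - [-1,0,0]
    - [-2,0,0]
    - [-3,0,0]
    - [-4,0,0]
    - [-5,0,0]
    - [-6,0,0]
    - [-6,0,0]
  yaw: [0,0,0,0,0,0,0,0]
  fingers: [0,0,0,0,0,0,0,0]

```text
t: 21.15
tool_pos: [0.5057, -0.1675, 0.0907]
orientation: [-0.228, 3.132, -0.001]
force: [-0.2, -0.3, 0.2]
finger_gap: 0.0003
grip_force: 0.0
```

Request:
arm_command:
  dp:
    - [0,0,0.05]
    - [0,0,0.1]
    - [0,0,0.2]
  yaw: [0,0,0]
  fingers: [0,0,0]

```text
t: 21.45
tool_pos: [0.5037, -0.1677, 0.0889]
orientation: [-0.227, 3.132, -0.0]
force: [1.0, 1.0, 0.1]
finger_gap: 0.0004
grip_force: 0.5
```

```bash
python3 -c "
from h import *
where()"
```

```text
t 21.45 case mm [-50.2  54.7  80.9] (z=tip) F [1.  1.  0.1]
```

Request:
arm_command:
  dp:
    - [-0.1,0,0.1]
    - [-0.1,0,0.2]
    - [-0.1,0,0.2]
  yaw: [0,0,0]
  fingers: [0,0,0]

```text
t: 21.75
tool_pos: [0.5042, -0.1675, 0.0863]
orientation: [0.227, -3.133, -0.0]
force: [-0.3, 0.2, -0.4]
finger_gap: 0.0004
grip_force: 0.1
```

Request:
arm_command:
  dp:
    - [0,0,0.05]
    - [0,0,0.1]
    - [0,0,0.1]
  yaw: [0,0,0]
  fingers: [0,0,0]

```text
t: 22.05
tool_pos: [0.5044, -0.1675, 0.0855]
orientation: [0.227, -3.133, -0.0]
force: [-0.5, 1.0, 0.3]
finger_gap: 0.0004
grip_force: 0.1
```

Request:
arm_command:
  dp:
    - [0,0,0.05]
    - [0,0,0.1]
    - [0,0,0.1]
  yaw: [0,0,0]
  fingers: [0,0,0]

```text
t: 22.35
tool_pos: [0.5044, -0.1675, 0.0845]
orientation: [0.227, -3.133, -0.0]
force: [-0.2, 1.2, 0.7]
finger_gap: 0.0005
grip_force: 0.1
```

Request:
arm_command:
  dp:
    - [0,0,0.05]
    - [0,0,0.1]
    - [0,0,0.1]
  yaw: [0,0,0]
  fingers: [0,0,0]

```text
t: 22.65
tool_pos: [0.5045, -0.1675, 0.0835]
orientation: [0.227, -3.133, 0.0]
force: [-0.6, -0.1, -0.1]
finger_gap: 0.0008
grip_force: 0.1
```

Request:
arm_command:
  dp:
    - [0,0,0.05]
    - [0,0,0.1]
    - [0,0,0.1]
  yaw: [0,0,0]
  fingers: [0,0,0]

```text
t: 22.95
tool_pos: [0.5047, -0.1675, 0.0828]
orientation: [-0.228, 3.133, -0.0]
force: [-0.5, 0.7, 4.2]
finger_gap: 0.0007
grip_force: 1.7
```

Request:
arm_command:
  dp:
    - [0,0,0.05]
    - [0,0,0.1]
    - [0,0,0.1]
  yaw: [0,0,0]
  fingers: [0,0,0]

```text
t: 23.25
tool_pos: [0.505, -0.1675, 0.0821]
orientation: [-0.228, 3.132, -0.0]
force: [-1.4, 1.4, 6.7]
finger_gap: 0.0002
grip_force: 3.2
```

Request:
arm_command:
  dp:
    - [0,0,0.05]
    - [0,0,0.1]
    - [0,0,0.1]
  yaw: [0,0,0]
  fingers: [0,0,0]

```text
t: 23.55
tool_pos: [0.5052, -0.1675, 0.0812]
orientation: [-0.228, 3.132, -0.0]
force: [-0.6, 0.8, 6.8]
finger_gap: 0.0009
grip_force: 3.3
```

Request:
arm_command:
  dp:
    - [0,0,0.05]
    - [0,0,0.1]
    - [0,0,0.1]
  yaw: [0,0,0]
  fingers: [0,0,0]

```text
t: 23.85
tool_pos: [0.5055, -0.1675, 0.0804]
orientation: [-0.228, 3.131, -0.001]
force: [-0.1, 1.4, 7.3]
finger_gap: 0.0009
grip_force: 3.6
```

Request:
arm_command:
  dp:
    - [0,0,0.05]
    - [0,0,0.1]
    - [0,0,0.1]
  yaw: [0,0,0]
  fingers: [0,0,0]

```text
t: 24.15
tool_pos: [0.5057, -0.1674, 0.0792]
orientation: [-0.228, 3.131, -0.0]
force: [2.2, 1.1, 4.9]
finger_gap: 0.0008
grip_force: 2.1
```

Request:
arm_command:
  dp:
    - [0,0,0.05]
    - [0,0,0.05]
  yaw: [0,0]
  fingers: [0,0]

```text
t: 24.35
tool_pos: [0.5046, -0.1675, 0.078]
orientation: [-0.227, 3.133, -0.0]
force: [2.3, -0.4, 1.2]
finger_gap: 0.0003
grip_force: 0.9
```

Request:
arm_command:
  dp:
    - [0,0,0.05]
    - [0,0,0.05]
  yaw: [0,0]
  fingers: [0,0]

```text
t: 24.55
tool_pos: [0.5041, -0.1675, 0.0774]
orientation: [0.227, -3.133, -0.0]
force: [1.3, 0.5, 3.8]
finger_gap: 0.0004
grip_force: 1.7
```

Request:
arm_command:
  dp:
    - [0,0,0.05]
    - [0,0,0.05]
  yaw: [0,0]
  fingers: [0,0]

```text
t: 24.75
tool_pos: [0.5042, -0.1675, 0.0773]
orientation: [0.227, -3.133, 0.0]
force: [-1.1, 0.8, 6.8]
finger_gap: 0.0004
grip_force: 3.8
```

On the stop. Lifting clear over the centre of the case to check with the wrist camera.

Request:
arm_command:
  dp:
    - [0,0,-4]
    - [0,0,-8]
    - [-2,-2,-12]
    - [-4,-4,-16]
    - [-5,-5.5,-19]
    - [-5,-5.5,-19]
    - [-5,-5.5,-19]
  yaw: [0,0,0,0,0,0,0]
  fingers: [0,0,0,0,0,0,0]

```text
t: 25.45
tool_pos: [0.5611, -0.2148, 0.2661]
orientation: [0.225, -3.132, -0.002]
force: [0.5, 0.8, -0.9]
finger_gap: 0.0003
grip_force: 0.0
```

Run:
```python
from h import *
c=read_camera('wrist')
cv2.imwrite('pics/w3.png',cv2.resize(c['frame'][85:245,165:345],None,fx=4,fy=3.7,interpolation=3))
where()
```

```text
t 25.5 case mm [ -0.3   0.4 257.4] (z=tip) F [-0.5  0.2 -1.2]
```

View pics/w3.png

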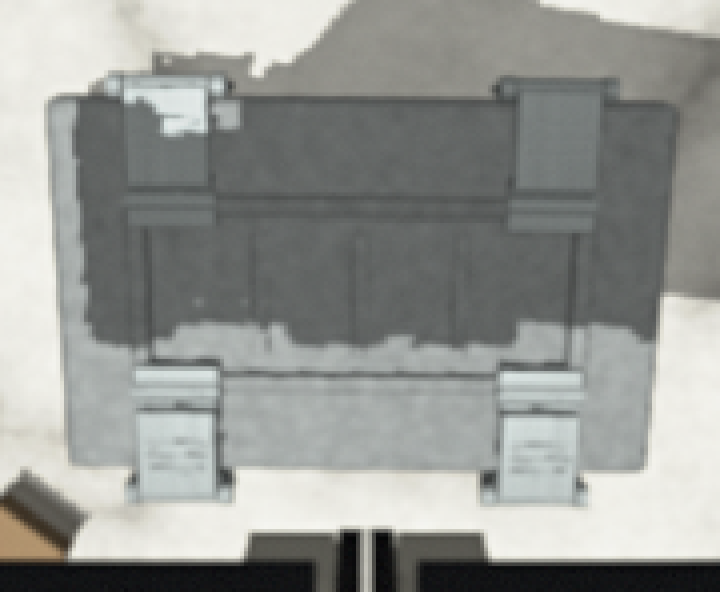

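All four clips lie flat on their catches, at (168,130), (557,135), (540,455) and (180,455). The case sits where it was.

```bash
python3 -c "
from bench import finish_job
print(finish_job())"
```

```text
the job is handed in; nothing more can be done
None
```

The job is handed in: all four clips are snapped flat in the order near right, far left, far right, near left, with at most about 10 N read between steps, and the case is still in its place in the last picture.

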